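# Clamp a reagent bottle on the bench shaker with its ratchet knob

## Task

Stand the blue-capped bottle upright on the shaker's platform, between the two rubber posts and the orange sprung pad, and let go of it. Then tighten the clamp by turning its black knob clockwise, click by click, until the pawl has caught with the pad pressing the bottle against the posts, and give it one more click and no more: too few leave the bottle loose, too many strain the glass. Let go of the knob, and leave the other glassware where it stands.

Things in the scene. Friction and masses are not known exactly. Their poses are not given: they have to be found in the camera images.
- shaker: White bench shaker with an aluminium platform, fixed, 154 x 292 mm, platform top 62 mm above the table. Origin: centre of its underside, on the table. +z up, -x the front with the black panel, long side along y. On the platform, along x = 0: two rubber posts near the -y end, the clamp's knob near the +y end, and between them the jaw with its orange pad, which the knob drives towards -y.
- seat (a point): Point on the platform's top where the bottle's axis stands when the bottle touches both posts. Axes as the shaker's: posts at -y, pad at +y. At the start the pad stands 13 to 33 mm from a seated bottle: its stem is screwed in or out and this is not measured, so it must be felt. A bottle set down about 5 mm to +y clears posts and pad; the pad (30 mm above the platform) pushes it home.
- v_jaw: Fixed V of the clamp: two upright posts, 16 mm in diameter, 66 mm tall, in black rubber sleeves, at x = -26 and +26 mm, y = -30 mm from its origin. Origin: on the platform's top, the same point as the seat; axes as the shaker's. The jaw facing it rises 45 mm above the platform and moves towards it (-y) by 15 mm per rad of knob, 3.9 mm a tooth.
- knob_grip (a point): On the vertical axis of the knob, halfway up its grip, 58 mm above the platform (120 mm above the table). It turns with the knob: its x runs along the knob's bar. The knob is a black upright bar, 48 mm long along x, 16 mm thick along y, 34 to 76 mm above the platform, on a steel ratchet wheel of 60 mm diameter. Nothing else within 45 mm of the axis rises over 30 mm above the platform.
- ratchet_knob (a joint): Knob angle, rad: 0 at the start (jaw back, bar along the shaker's x), growing clockwise from above (tightens); stop at 3.3. 24 teeth, 0.262 rad apart: a red sprung pawl drops in 0.03 to 0.06 past each multiple and stops the return. Turning takes 0.02 to 0.06 N m with the pad free (about 0.02 of it friction); once it presses the bottle on the posts (spring, 1.9 N/mm) about 0.11 N m more a tooth.
- bottle: Screw-cap glass bottle with a blue cap, 131 mm tall, 0.11 to 0.24 kg. Body 64 mm in diameter up to 82 mm, neck 38 mm up to 107 mm, cap 48 mm in diameter from 107 to 130 mm (it does not turn; a good place to grip). Origin: centre of its underside; z along its axis.
- erlenmeyer: Conical flask, 63 mm in diameter, 105 mm tall, at the back left; origin at the centre of its underside. Not to be moved.
- dropper_black: Brown dropper bottle with a black bulb, 33 mm in diameter, 98 mm tall, standing behind the bottle; origin at the centre of its underside. Not to be moved.
- dropper_red: Brown dropper bottle with a red bulb, 31 mm in diameter, 90 mm tall, beside the other; origin at the centre of its underside. Not to be moved.

How it is judged:
By the outcome, as a careful person would: the job done as asked, in the order asked, and still so for the second after the job is handed in, with the robot touching nothing.
It also fails if it takes over 64 s, if anything falls off the work surface, if the arm or the gripper's body presses on something with over 40 N, if the wrist force passes 120 N, or if a joint passes its speed limit or range.

## Robot

A 7-joint arm with a two-finger parallel gripper is mounted at the origin on a cart in front of the work surface, level with it; the furniture and walls round the work are solid. World frame = base frame: x ahead of the robot, y to its left, z up, the work surface at z = 0. Lengths are in m, angles in rad, forces in N, time in s.
With the tool pointing down it reaches from about 0.4 to 0.85 m from the base axis. Payload 10.4 kg.
Tool frame: the origin (TCP) lies between the finger pads; the fingertips stand 11 mm ahead of it and the grasp point (between the pads) lies 8 mm behind it; z points along the fingers, y is the direction in which the jaws open and shut (so a half turn about z gives the same grasp; the last joint's range is limited). The gripper opens to 87 mm and grips with 3 to 60 N. Pads are 19 mm wide; open, the fingers measure 117 mm over their backs; the gripper's body (75 mm by 190 mm) begins 51 mm behind the grasp point.
Start: joints at [1.299, 0.332, -0.065, 1.46, 0.022, 1.35, -0.088], TCP at [0.154, -0.606, 0.212] pointing down, gripper open.
Joint ranges: [-2.6, 2.6], [-0.5, 2.12], [-1.47, 1.34], [0.16, 2.42], [-1.27, 4.41], [0.06, 2.06], [-2.6, 2.6]. Speed limits (rad/s): [2.22, 2.22, 2.79, 2.79, 3.14, 3.14, 3.14].

## Interface

Orientations are given as a unit quaternion [w, x, y, z].
In Python, from workcell import * gives the robot as it stands.
- The arm moves only by the tool arm_command, never from a script. Its argument "deltas" is a list of rows, each a list of 3 entries, a list of its own where there are three numbers: the turn, a rotation vector about the tool's x, y, z in degrees, then the shift along the tool's x, y, z in mm, then the finger opening in mm, from 0 to 87. In form: [[[wx, wy, wz], [tx, ty, tz], jaw], ...]. A call has exactly 8 rows; each row shifts and turns the commanded pose from where the row before left it, along the tool's axes as they then stand; what a row does not reach is not made up. A row lasts 1/8 s, in which the tool goes at most 62.5 mm and 10.7 degrees, less where a joint would pass 70% of its speed; a pose out of reach is approached as far as the arm can. A call with a gripper value outside its range is refused whole. The fingers move at their own pace and stop on an object; the grip force is fixed at half the most. Time passes only in rows, so rows that do not move let the fingers close, or fill a call up. It gives the time, the measured TCP pose, the force and the opening at its end, in the units of the state.
- state(): the state, without advancing time (a new reading comes with each control period).
- capture(name): name is "side" or "top" or "wrist"; returns the picture (400x640x3 uint8, red, green, blue); there is no depth.
- camera_info(name): a dict with "mtx" (3x3 intrinsics, pixels), "distortion" ([k1, k2, p1, p2, k3] as OpenCV has them; the pictures are not rectified), "cam_to_world" (4x4, takes a point from camera to world coordinates); the wrist camera has in their place "T_tool_cam" (4x4, takes a point from camera to tool coordinates, whose origin is the TCP and whose axes are the flange's). Camera axes: x right, y down, z forward; pixel columns grow to the right and rows downward; lengths in m; the calibration is good to about 2 mm. A picture is of the moment at which its call begins: read the wrist's pose just before it. camera_info takes no time and is no camera call.
- job_done(): hands the job in, once; it reports no verdict.
The state is a dict: "time_s": time; "qpos": joint angles; "qd": joint speeds; "effort": joint torques, N m; "ee_pos": TCP position; "tcp_rot": TCP orientation; "ft_force": force on the tool from outside, world axes, zero at the start; "ft_torque": the same for the moment, N m; "opening": opening from 0.0 (shut) to 1.0 (fully open).
Only numpy, scipy, OpenCV 4.12 (cv2) and the standard library are available. Lean on these libraries where they do the work, as an engineer would, in place of code of your own. Each camera call takes 0.05 s, during which the arm holds its last target. There are 200 camera calls.

## Working session

There is one attempt and no reset: what is moved stays moved. The work goes in short steps, Python scripts to look and compute and a tool call to move; the robot and the scene stay as the last step left them, time stands still between calls to the robot, and variables do not carry over. Pictures are saved under pics/ and viewed, about 8 in all and at most 12, crops included, and the job is handed in when it is done.

Besides the shell and the picture viewer there is one more tool, called after "Call:" as a command line: name --argument value ..., lists and objects as JSON in quotes. arm_command: Moves the arm, as the interface text tells. Its arguments: {"type":"object","properties":{"deltas":{"type":"array","items":{"type":"array"}}},"required":["deltas"]}

```bash
mkdir -p pics; ls
python3 - <<'E'
from workcell import *
import cv2
s=state();print(s)
for n in ("side","top","wrist"):
    cv2.imwrite(f"pics/{n}0.png",capture(n)[:,:,::-1]); i=camera_info(n); print(n,{k:(v.tolist() if hasattr(v,'tolist') else v) for k,v in i.items()})
E
```

```text
pics
{'time_s': 0.0, 'qpos': array([ 1.29940563,  0.33289636, -0.06467502,  1.46093197,  0.02159315,
        1.34990581, -0.08850098]), 'qd': array([ 0.00028731,  0.00010517, -0.00019341,  0.00073745,  0.00012238,
       -0.00015493,  0.00174308]), 'effort': array([-7.12319725e-04, -6.23260832e+01,  2.41364323e-02, -3.89888656e+01,
       -6.14160625e-02,  4.00051998e-02,  1.52125062e-04]), 'ee_pos': array([ 0.15377717, -0.60537174,  0.21104306]), 'tcp_rot': array([-7.12621704e-04,  9.92272940e-01,  1.24072113e-01, -1.23404358e-04]), 'ft_force': array([-0.46777707,  0.10038788,  0.36692756]), 'ft_torque': array([-0.01958498,  0.01587367,  0.01346489]), 'opening': 0.9997545130181771}
side {'mtx': [[409.40246787273765, 0.0, 314.5498241908838], [0.0, 409.40246787273765, 191.68863449721164], [0.0, 0.0, 1.0]], 'distortion': [0.007996292318819787, 0.0, 0.0, 0.0, 0.0], 'cam_to_world': [[-0.9748854046983145, -0.13970793531892722, 0.1734362722014234, 0.4708580819077496], [-0.22230392793883932, 0.6572928869872628, -0.7201020929971754, 0.37190498206784184], [-0.013394451432108843, -0.7405725849
[... 352 characters left out ...]
526397], [-0.9999802349727059, -0.0008446822812314292, -0.0062302628977811796, -0.25332835277828175], [0.006282909753393678, -0.17111738807073337, -0.9852306149043892, 0.9602647300802439], [0.0, 0.0, 0.0, 1.0]]}
wrist {'mtx': [[348.8824812395792, 0.0, 317.57128711755973], [0.0, 348.8824812395792, 196.98363088368], [0.0, 0.0, 1.0]], 'distortion': [0.012977976562602243, 0.0, 0.0, 0.0, 0.0], 'T_tool_cam': [[0.00017928903613278216, -0.9531361709219276, -0.3025415798460201, 0.08219074189111977], [0.9999998484547891, 1.3406511288517234e-05, 0.0005503732022958013, -0.00010766234263515084], [-0.0005205245795089123, -0.3025416326731739, 0.953136028882347, -0.17317095693375192], [0.0, 0.0, 0.0, 1.0]]}
```

View pics/top0.png

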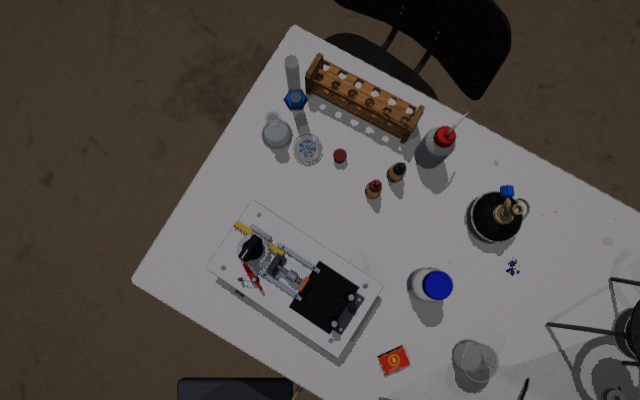

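View pics/side0.png

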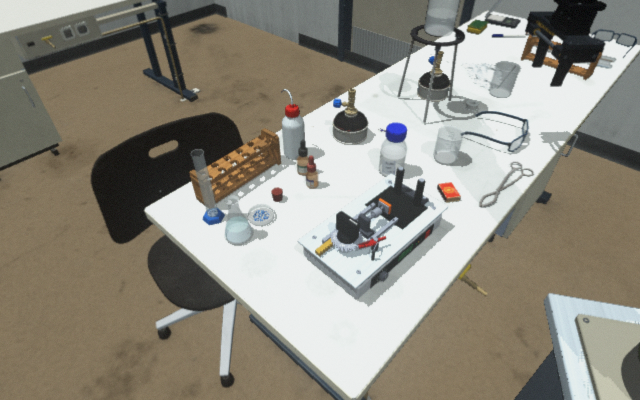

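Top view: the shaker spans about (208–382, 200–357), with its knob at (251,247) and posts near (351,299) and (334,325). The blue cap is at (438,285). I'll enlarge this area.

```bash
python3 - <<'E'
import cv2
a=cv2.imread("pics/top0.png")[195:365,200:460]
a=cv2.convertScaleAbs(cv2.resize(a,None,fx=3,fy=3,interpolation=cv2.INTER_CUBIC),alpha=1.3,beta=25)
cv2.imwrite("pics/topc.png",a)
E
cat > h.py <<'E'
from workcell import *
import numpy as np, cv2
from scipy.spatial.transform import Rotation as R
def ray(n,uv,z,T=None):
    i=camera_info(n); T=np.array(i["cam_to_world"]) if T is None else T
    p=cv2.undistortPoints(np.array([[uv]],float),np.array(i["mtx"]),np.array(i["distortion"]))[0,0]
    d=T[:3,:3]@[p[0],p[1],1]; return T[:3,3]+d*(z-T[2,3])/d[2]
def proj(n,P,T=None):
    i=camera_info(n); T=np.array(i["cam_to_world"]) if T is None else T
    Ti=np.linalg.inv(T); r,_=cv2.Rodrigues(Ti[:3,:3])
    return cv2.projectPoints(np.atleast_2d(np.array(P,float)),r,Ti[:3,3],np.array(i["mtx"]),np.array(i["distortion"]))[0][:,0]
def tool(s):
    q=s["tcp_rot"];T=np.eye(4);T[:3,:3]=R.from_quat([q[1],q[2],q[3],q[0]]).as_matrix();T[:3,3]=s["ee_pos"];return T
def wristT(s): return tool(s)@np.array(camera_info("wrist")["T_tool_cam"])
E
```

```text
(no output)
```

View pics/topc.png

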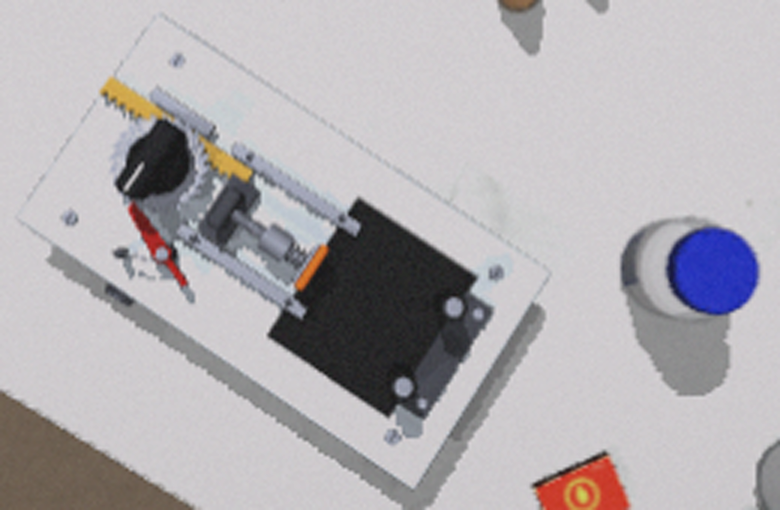

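Crop readings:
- Platform corners: (161,14), (551,272), (413,488), (16,219)
- Post tops: (454,307), (403,386)
- Cap centre: (714,271)
- Knob top: about (155,158)

Run:
```python
from h import *
f=lambda u,v:(200+(u+.5)/3-.5,195+(v+.5)/3-.5)
C=[ray("top",f(*p),.062) for p in [(161,14),(551,272),(413,488),(16,219)]]
for c in C: print(c.round(4))
print([round(np.linalg.norm(C[i]-C[(i+1)%4]),4) for i in range(4)])
c=np.mean(C,axis=0); yd=(C[0]+C[3]-C[1]-C[2]);yaw=np.arctan2(-yd[0],yd[1]);print("centre",c,"yaw",np.degrees(yaw))
xd=(C[0]+C[1]-C[2]-C[3]);print("yaw x",np.degrees(np.arctan2(xd[1],xd[0])))
p=[ray("top",f(*q),.128) for q in [(454,307),(403,386)]]
d=p[0]-p[1];print("posts",p,np.linalg.norm(d),np.degrees(np.arctan2(d[1],d[0])))
yaw=np.arctan2(d[1],d[0]);ey=np.array([-np.sin(yaw),np.cos(yaw),0])
print("seat",(p[0]+p[1])/2+.030*ey)
print("cap",ray("top",f(714,271),.130)); print("knob",ray("top",f(155,158),.138))
print("tool yaw",R.from_matrix(tool(state())[:3,:3]).as_matrix().round(3))
```

```text
[ 0.629  -0.1366  0.062 ]
[ 0.4698 -0.3777  0.062 ]
[ 0.3431 -0.2927  0.062 ]
[ 0.5017 -0.0506  0.062 ]
[np.float64(0.2889), np.float64(0.1526), np.float64(0.2895), np.float64(0.1537)]
centre [ 0.48587895 -0.21440554  0.062     ] yaw -33.326025965148354
yaw x -33.95713556767756
posts [array([ 0.45147093, -0.31351426,  0.128     ]), array([ 0.40825839, -0.28459998,  0.128     ])] 0.051993835788192146 -33.78718252388225
seat [ 0.44654796 -0.27412385  0.128     ]
cap [ 0.47112426 -0.46057838  0.13      ]
knob [ 0.53431566 -0.14494737  0.138     ]
tool yaw [[ 0.969  0.246 -0.   ]
 [ 0.246 -0.969  0.001]
 [-0.    -0.001 -1.   ]]
```

Measurements agree: the sides come out at 289 and 153 mm, the posts are 52 mm apart, and the yaw is about −33.7°. I'm moving above the bottle.

Call:
arm_command --deltas '[[[0,0,0],[43,-8,0],87],[[0,0,0],[43,-8,0],87],[[0,0,0],[43,-8,0],87],[[0,0,0],[43,-8,0],87],[[0,0,0],[43,-8,0],87],[[0,0,0],[43,-8,0],87],[[0,0,0],[43,-8,0],87],[[0,0,0],[43,-7,0],87]]'

```text
time_s: 1.15
ee_pos: [0.4729, -0.4592, 0.2116]
tcp_rot: [-0.0, 0.992, 0.124, -0.0]
ft_force: [0.8, -0.6, -0.4]
opening: 0.999
```

```bash
cat >> h.py <<'E'
def yawof(s): 
    y=tool(s)[:3,1]; return np.degrees(np.arctan2(y[1],y[0]))
def todo(P,s=None):
    s=s or state();T=tool(s);print("t",round(s["time_s"],2),"pos",s["ee_pos"].round(4),"yaw",yawof(s).round(2),"z",T[:3,2].round(4),"F",s["ft_force"].round(2),"M",s["ft_torque"].round(3),"open",round(87*s["opening"],1))
    if P is not None: print("delta tool mm",(T[:3,:3].T@(np.array(P)-s["ee_pos"])*1000).round(1))
E
python3 - <<'E'
from h import *
s=state();todo([.4711,-.4606,.111],s)
im=capture("wrist");cv2.imwrite("pics/w1.png",im[:,:,::-1]);print(proj("wrist",[.4711,-.4606,.130],wristT(s)))
E
```

```text
t 1.15 pos [ 0.4729 -0.4592  0.2116] yaw -75.75 z [-3.e-04  2.e-04 -1.e+00] F [ 0.79 -0.56 -0.4 ] M [-0.037  0.    -0.024] open 86.9
delta tool mm [ -2.1   0.9 100.6]
[[318.73458883 201.18428014]]
```

View pics/w1.png

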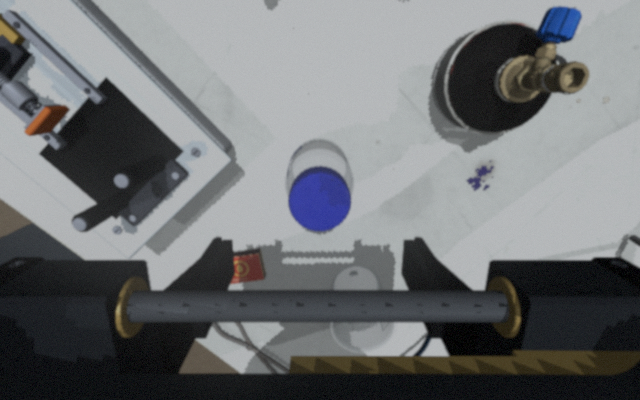

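The wrist view shows the cap centred at about (319,200), and my estimate projects to (318.7,201), so they agree. I'm descending.

Call:
arm_command --deltas '[[[0,0,0],[-2,1,20],87],[[0,0,0],[0,0,20],87],[[0,0,0],[0,0,20],87],[[0,0,0],[0,0,20],87],[[0,0,0],[0,0,12],87],[[0,0,0],[0,0,8],87],[[0,0,0],[0,0,0],87],[[0,0,0],[0,0,0],35]]'

```text
time_s: 2.2
ee_pos: [0.4705, -0.4617, 0.1126]
tcp_rot: [0.0, 0.992, 0.124, 0.0]
ft_force: [0.3, 0.9, 0.2]
opening: 0.949
```

Call:
arm_command --deltas '[[[0,0,0],[0,0,0],35],[[0,0,0],[0,0,0],35],[[0,0,0],[0,0,0],35],[[0,0,0],[0,0,0],35],[[0,0,0],[0,0,0],35],[[0,0,0],[0,0,0],35],[[0,0,0],[0,0,0],35],[[0,0,0],[0,0,0],35]]'

```text
time_s: 3.2
ee_pos: [0.4702, -0.4614, 0.1119]
tcp_rot: [0.0, 0.992, 0.124, 0.0]
ft_force: [-0.8, 0.9, 1.7]
opening: 0.538
```

```bash
python3 -c "
from h import *
todo([.4498,-.2691,.175])"
```

```text
t 3.2 pos [ 0.4702 -0.4614  0.1119] yaw -75.74 z [ 1.e-04 -1.e-04 -1.e+00] F [-0.78  0.92  1.69] M [0.222 0.035 0.006] open 46.8
delta tool mm [  27.6 -191.4  -63.1]
```

Gripped: 46.8 mm on the 48 mm cap. I'll lift 145 mm, then carry while yawing.

Call:
arm_command --deltas '[[[0,0,0],[0,0,-10],35],[[0,0,0],[0,0,-20],35],[[0,0,0],[0,0,-25],35],[[0,0,0],[0,0,-25],35],[[0,0,0],[0,0,-25],35],[[0,0,0],[0,0,-20],35],[[0,0,0],[0,0,-15],35],[[0,0,0],[0,0,-5],35]]'

```text
time_s: 4.2
ee_pos: [0.4704, -0.4617, 0.2585]
tcp_rot: [0.001, 0.992, 0.124, 0.001]
ft_force: [0.8, 0.4, -1.1]
opening: 0.539
```

Call:
arm_command --deltas '[[[0,0,0],[2,-14,0],35],[[0,0,0],[4,-26,0],35],[[0,0,0],[4,-28,0],35],[[0,0,0],[4,-28,0],35],[[0,0,0],[4,-28,0],35],[[0,0,0],[4,-28,0],35],[[0,0,0],[4,-25,0],35],[[0,0,0],[2,-14,0],35]]'

```text
time_s: 5.2
ee_pos: [0.4498, -0.2673, 0.2563]
tcp_rot: [-0.0, 0.992, 0.125, -0.0]
ft_force: [-0.6, 0.4, -1.5]
opening: 0.54
```

Run:
```python
from h import *
s=state();todo([.4498,-.2691,.175],s);print(s["qpos"].round(2))
im=capture("wrist");cv2.imwrite("pics/w2.png",im[:,:,::-1])
```

```text
t 5.2 pos [ 0.4498 -0.2673  0.2563] yaw -75.64 z [-8.e-04  3.e-04 -1.e+00] F [-0.58  0.39 -1.53] M [-0.037 -0.019  0.056] open 47.0
delta tool mm [-0.4  1.7 81.3]
[ 0.75  0.11 -0.33  1.64  0.03  1.4  -0.9 ]
```

View pics/w2.png

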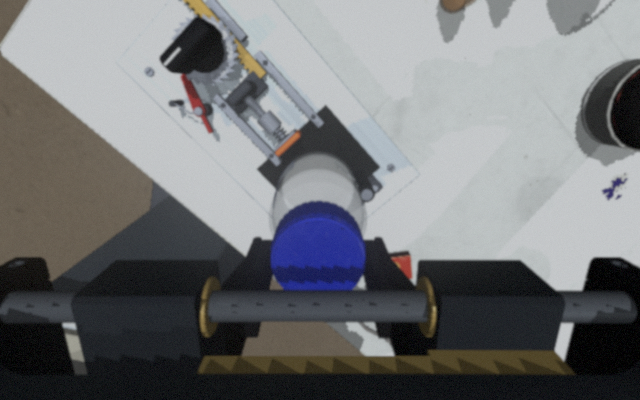

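The bottle hangs upright over the mat between the pad at (288,143) and the posts. I'm lowering it.

Call:
arm_command --deltas '[[[0,0,0],[-1,2,12],35],[[0,0,0],[0,0,16],35],[[0,0,0],[0,0,16],35],[[0,0,0],[0,0,14],35],[[0,0,0],[0,0,10],35],[[0,0,0],[0,0,6],35],[[0,0,0],[0,0,4],35],[[0,0,0],[0,0,0],35]]'

```text
time_s: 6.25
ee_pos: [0.4498, -0.2717, 0.1789]
tcp_rot: [0.0, 0.992, 0.124, 0.0]
ft_force: [-0.3, -0.1, -1.6]
opening: 0.539
```

Run:
```python
from h import *
s=state();todo([.4498,-.2691,.174],s)
im=capture("side");c=im[150:310,290:460]
cv2.imwrite("pics/s3.png",cv2.resize(c[:,:,::-1],None,fx=3.5,fy=3.5,interpolation=cv2.INTER_CUBIC))
```

```text
t 6.25 pos [ 0.4498 -0.2717  0.1789] yaw -75.75 z [ 1.e-04 -2.e-04 -1.e+00] F [-0.34 -0.08 -1.61] M [0.042 0.071 0.01 ] open 46.9
delta tool mm [ 0.7 -2.5  4.9]
```

View pics/s3.png

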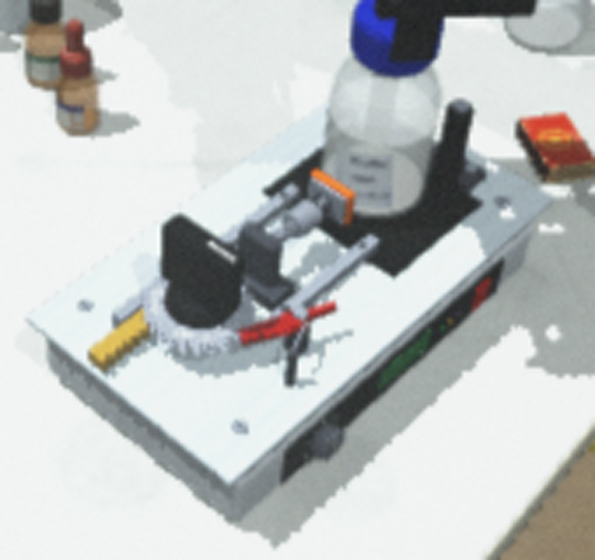

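The bottle is upright a few mm above the mat and clear of the orange pad and posts. I'm lowering the rest of the way.

Call:
arm_command --deltas '[[[0,0,0],[1,-2,0],35],[[0,0,0],[0,0,1],35],[[0,0,0],[0,0,1],35],[[0,0,0],[0,0,1],35],[[0,0,0],[0,0,1],35],[[0,0,0],[0,0,0.5],35],[[0,0,0],[0,0,0],35],[[0,0,0],[0,0,0],35]]'

```text
time_s: 7.3
ee_pos: [0.4503, -0.2695, 0.1744]
tcp_rot: [0.0, 0.992, 0.124, 0.0]
ft_force: [0.4, -1.1, -1.1]
opening: 0.54
```

Call:
arm_command --deltas '[[[0,0,0],[0,0,0.5],35],[[0,0,0],[0,0,0.5],35],[[0,0,0],[0,0,0],35],[[0,0,0],[0,0,0],35],[[0,0,0],[0,0,0],87],[[0,0,0],[0,0,0],87],[[0,0,0],[0,0,0],87],[[0,0,0],[0,0,0],87]]'

```text
time_s: 8.3
ee_pos: [0.4502, -0.2694, 0.1732]
tcp_rot: [-0.0, 0.992, 0.124, -0.0]
ft_force: [-0.1, -0.2, -0.1]
opening: 0.913
```

```bash
python3 -c "
from h import *
todo([.5330,-.1440,.25])"
```

```text
t 8.3 pos [ 0.4502 -0.2694  0.1732] yaw -75.75 z [-2.e-04  1.e-04 -1.e+00] F [-0.12 -0.19 -0.11] M [-0.02   0.054 -0.044] open 79.5
delta tool mm [ 111.2 -101.2  -76.8]
```

Released, with the force back near zero. I'll rise, then yaw by 132° counter-clockwise.

Call:
arm_command --deltas '[[[0,0,0],[0,0,-15],87],[[0,0,0],[0,0,-22],87],[[0,0,-10],[0,0,-25],80],[[0,0,-10],[0,0,-15],70],[[0,0,-10],[0,0,0],60],[[0,0,-10],[0,0,0],50],[[0,0,-10],[0,0,0],44],[[0,0,-10],[0,0,0],44]]'

```text
time_s: 9.3
ee_pos: [0.4504, -0.2695, 0.2515]
tcp_rot: [0.001, 0.796, 0.606, 0.0]
ft_force: [-0.1, -0.4, 0.0]
opening: 0.524
```

Call:
arm_command --deltas '[[[0,0,-10.3],[0,0,0],44],[[0,0,-10.3],[0,0,0],44],[[0,0,-10.3],[0,0,0],44],[[0,0,-10.3],[0,0,0],44],[[0,0,-10.3],[0,0,0],44],[[0,0,-10.3],[0,0,0],44],[[0,0,-10.3],[0,0,0],44],[[0,0,0],[0,0,0],44]]'

```text
time_s: 10.3
ee_pos: [0.4504, -0.2696, 0.2513]
tcp_rot: [0.0, 0.29, 0.957, -0.0]
ft_force: [-0.4, -0.6, 0.0]
opening: 0.5
```

```bash
python3 -c "
from h import *
todo([.5330,-.1440,.25]);print(state()['qpos'].round(2))"
```

```text
t 10.3 pos [ 0.4504 -0.2696  0.2513] yaw 56.29 z [ 8.e-04 -6.e-04 -1.e+00] F [-0.35 -0.64  0.03] M [ 0.001 -0.14  -0.034] open 43.5
delta tool mm [  1.  150.3   1.3]
[ 0.87  0.12 -0.46  1.64  0.05  1.39  1.39]
```

Call:
arm_command --deltas '[[[0,0,0],[0,12,0],44],[[0,0,0],[0,22,0],44],[[0,0,0],[0,25,0],44],[[0,0,0],[0,25,0],44],[[0,0,0],[0,25,0],44],[[0,0,0],[0,23,0],44],[[0,0,0],[1,13,0],44],[[0,0,0],[0,5,0],44]]'

```text
time_s: 11.3
ee_pos: [0.5328, -0.1431, 0.2504]
tcp_rot: [0.0, 0.289, 0.957, 0.0]
ft_force: [0.1, 0.4, -0.4]
opening: 0.505
```

Run:
```python
from h import *
s=state();todo([.5330,-.1440,.112],s);print(s["qpos"].round(2))
im=capture("wrist");cv2.imwrite("pics/w4.png",im[:,:,::-1])
for z in(.096,.138):print(proj("wrist",[.5330,-.1440,z],wristT(s)))
ex=np.array([np.cos(np.radians(-33.7)),np.sin(np.radians(-33.7)),0]);ey=np.array([-ex[1],ex[0],0])
P=np.array([.533,-.144,.138]);print(proj("wrist",[P+a*.024*ex+b*.008*ey for a in(-1,1) for b in (-1,1)],wristT(s)).round(1).tolist())
```

```text
t 11.3 pos [ 0.5328 -0.1431  0.2504] yaw 56.35 z [ 1.e-04  1.e-04 -1.e+00] F [ 0.13  0.43 -0.38] M [ 0.051 -0.2    0.018] open 43.9
delta tool mm [ -0.7  -0.7 138.4]
[ 0.68  0.2  -0.57  1.57  0.11  1.4   1.08]
[[318.02212867 178.48107144]]
[[318.07388203 190.89680693]]
[[308.5, 163.3], [327.7, 163.3], [308.9, 217.2], [327.2, 217.2]]
```

View pics/w4.png

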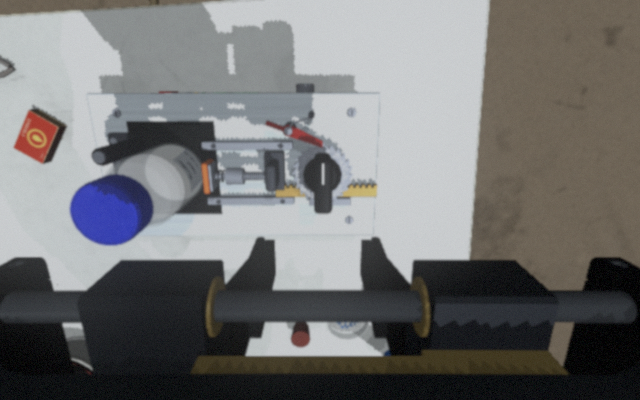

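The knob bar sits at u≈323, while the prediction was 318. I'll enlarge to refine this.

Run:
```python
import cv2
a=cv2.imread("pics/w4.png")[130:230,260:390]
cv2.imwrite("pics/w4c.png",cv2.convertScaleAbs(cv2.resize(a,None,fx=6,fy=6,interpolation=cv2.INTER_CUBIC),alpha=1.6,beta=30))
```

```text
(no output)
```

View pics/w4c.png

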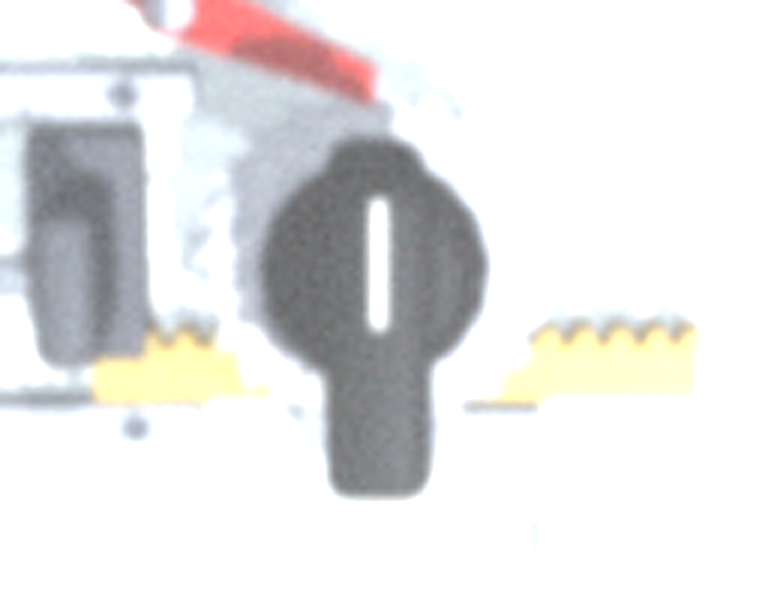

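Run:
```python
from h import *
s=state();T=wristT(s)
C=[[.629,-.1366,.062],[.4698,-.3777,.062],[.3431,-.2927,.062],[.5017,-.0506,.062]]
print(proj("wrist",C,T).round(1).tolist())
f=lambda u,v:(200+(u+.5)/3-.5,195+(v+.5)/3-.5)
g=lambda u,v:(260+(u+.5)/6-.5,130+(v+.5)/6-.5)
print("mark top",ray("top",f(131,178),.138),"wrist",ray("wrist",g(378,265),.138,T))
print("screws top",ray("top",f(178,61),.064),ray("top",f(70,218),.064),"wrist",ray("wrist",(348.5,219.5),.064,T),ray("wrist",(351,112),.064,T))
print("bar -x end wrist",ray("wrist",g(379.5,493),.138,T))
a=cv2.imread("pics/w4.png")[75:250,80:400]
cv2.imwrite("pics/w4d.png",cv2.resize(a,None,fx=2.5,fy=2.5,interpolation=cv2.INTER_CUBIC))
```

```text
[[370.7, 236.0], [113.7, 237.0], [86.6, 95.4], [379.0, 93.8]]
mark top [ 0.5230768  -0.13168178  0.138     ] wrist [ 0.52258165 -0.13259462  0.138     ]
screws top [ 0.59903881 -0.14812928  0.064     ] [ 0.50230038 -0.08403786  0.064     ] wrist [ 0.59753307 -0.14653464  0.064     ] [ 0.50101708 -0.08305776  0.064     ]
bar -x end wrist [ 0.55108619 -0.15112172  0.138     ]
```

View pics/w4d.png

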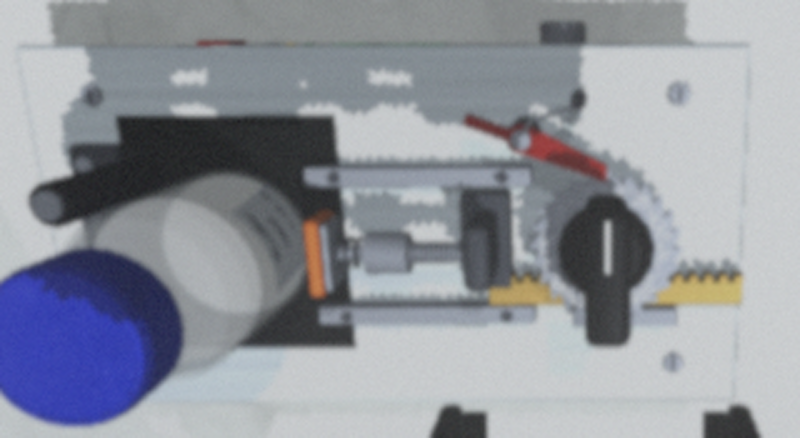

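The wrist and top cameras agree within about 2 mm: the knob is +3.6 mm in tool y and about +2 mm in tool x. The pad still stands near the bottle without touching the posts side. I'm descending over the knob.

Call:
arm_command --deltas '[[[0,0,0],[2,3.6,14],44],[[0,0,0],[0,0,24],44],[[0,0,0],[0,0,26],44],[[0,0,0],[0,0,26],44],[[0,0,0],[0,0,22],44],[[0,0,0],[0,0,14],44],[[0,0,0],[0,0,8],44],[[0,0,0],[0,0,3],44]]'

```text
time_s: 12.35
ee_pos: [0.5328, -0.1401, 0.1132]
tcp_rot: [0.0, 0.29, 0.957, -0.0]
ft_force: [-0.0, -0.3, 0.1]
opening: 0.505
```

Call:
arm_command --deltas '[[[0,0,0],[0,0,0],36],[[0,0,0],[0,0,0],30],[[0,0,0],[0,0,0],24],[[0,0,0],[0,0,0],20],[[0,0,0],[0,0,0],18],[[0,0,0],[0,0,0],17],[[0,0,0],[0,0,0],16],[[0,0,0],[0,0,0],12]]'

```text
time_s: 13.35
ee_pos: [0.5337, -0.1386, 0.1135]
tcp_rot: [0.001, 0.289, 0.957, 0.001]
ft_force: [4.4, 5.4, -1.6]
opening: 0.183
```

```bash
python3 -c "
from h import *
todo([.5330,-.1440,.112]);print(state()['effort'][6])"
```

```text
t 13.35 pos [ 0.5337 -0.1386  0.1135] yaw 56.43 z [ 0.0016  0.0012 -1.    ] F [ 4.43  5.41 -1.64] M [ 1.052 -1.178  0.033] open 15.9
delta tool mm [-2.4 -4.9  1.5]
-0.027995179407298565
```

Gripped at 15.9 mm, the bar being 16 mm. The 7 N lateral force along +y means a 1.7 mm offset, which I'll correct. Then I'll turn three teeth plus a margin; the pad needs at least 0.87 rad to reach a seated bottle.

Call:
arm_command --deltas '[[[0,0,0],[0,1.7,0],12],[[0,0,7],[0,0,0],12],[[0,0,9],[0,0,0],12],[[0,0,9],[0,0,0],12],[[0,0,9],[0,0,0],12],[[0,0,9],[0,0,0],12],[[0,0,6.5],[0,0,0],12],[[0,0,0],[0,0,0],12]]'

```text
time_s: 14.35
ee_pos: [0.5345, -0.1381, 0.1135]
tcp_rot: [0.001, 0.664, 0.748, 0.001]
ft_force: [5.0, 1.6, -2.2]
opening: 0.182
```

```bash
cat > m.py <<'E'
from h import *
import sys
n=int(sys.argv[1]) if len(sys.argv)>1 else 6
M=[];F=[];E=[];Y=[]
for k in range(n):
    im=capture("side" if len(sys.argv)<3 else sys.argv[2]); s=state();T=tool(s)
    M.append(s["ft_torque"][2]);F.append(T[:3,:3].T@s["ft_force"]);E.append(s["effort"][6]);Y.append(yawof(s))
todo(None,s)
print("turned",round(56.43-np.mean(Y),2),"Mz",np.mean(M).round(4),"+-",(np.std(M)/n**.5).round(4),"e7",np.mean(E).round(4),"+-",(np.std(E)/n**.5).round(4),"Ftool",np.mean(F,0).round(2))
E
python3 m.py 6
```

```text
t 14.65 pos [ 0.5345 -0.1381  0.1135] yaw 6.88 z [ 1.4e-03  2.0e-04 -1.0e+00] F [ 4.73  2.59 -2.27] M [ 0.499 -1.176  0.003] open 15.3
turned 49.55 Mz -0.0021 +- 0.012 e7 -0.0742 +- 0.043 Ftool [1.77 5.05 2.44]
```

Call:
arm_command --deltas '[[[0,0,0],[-1,1.2,0],12],[[0,0,4],[0,0,0],12],[[0,0,4],[0,0,0],12],[[0,0,4],[0,0,0],12],[[0,0,3],[0,0,0],12],[[0,0,0],[0,0,0],12],[[0,0,0],[0,0,0],12],[[0,0,0],[0,0,0],12]]'

```text
time_s: 15.65
ee_pos: [0.5349, -0.1382, 0.1134]
tcp_rot: [-0.001, 0.755, 0.656, 0.0]
ft_force: [-0.5, 5.9, 1.9]
opening: 0.182
```

```bash
python3 m.py 10
```

```text
t 16.15 pos [ 0.5349 -0.1382  0.1134] yaw -8.08 z [-7.0e-04  1.1e-03 -1.0e+00] F [-0.55  5.52  1.88] M [ 1.194 -0.033  0.146] open 15.3
turned 64.51 Mz 0.1321 +- 0.0088 e7 -0.136 +- 0.0 Ftool [ 5.29 -1.33 -2.06]
```

Torque has risen to 0.13 N m at 64.5°, which suggests contact. I'll zero the lateral force and check from the images where the bottle stands.

Call:
arm_command --deltas '[[[0,0,0],[1.2,-0.4,0],12],[[0,0,0],[0,0,0],12],[[0,0,0],[0,0,0],12],[[0,0,0],[0,0,0],12],[[0,0,0],[0,0,0],12],[[0,0,0],[0,0,0],12],[[0,0,0],[0,0,0],12],[[0,0,0],[0,0,0],12]]'

```text
time_s: 17.15
ee_pos: [0.5349, -0.1381, 0.1134]
tcp_rot: [0.0, 0.756, 0.655, 0.0]
ft_force: [-0.8, 2.4, 2.9]
opening: 0.179
```

```bash
python3 m.py 10
cat > cap.py <<'E'
from h import *
import sys
for n in("side","top"):
    im=capture(n).astype(int);m=((im[:,:,2]>im[:,:,0]+50)&(im[:,:,2]>im[:,:,1]+40)).astype(np.uint8)
    k,l,st,c=cv2.connectedComponentsWithStats(m)
    pred=proj(n,[[.4465,-.2741,.192],[.4465+.0028,-.2741+.0042,.192]]).round(1).tolist()
    print(n,"pred seat,+5mm",pred,[(st[i].tolist(),c[i].round(2).tolist()) for i in range(1,k) if st[i,4]>60 and np.hypot(*(c[i]-pred[0]))<60])
    cv2.imwrite(f"pics/{n}_{sys.argv[1]}.png",im[:,:,::-1].astype(np.uint8))
a=cv2.imread(f"pics/side_{sys.argv[1]}.png")[160:280,300:460];cv2.imwrite(f"pics/sc_{sys.argv[1]}.png",cv2.resize(a,None,fx=5,fy=5,interpolation=cv2.INTER_CUBIC))
E
python3 cap.py a
```

```text
t 17.65 pos [ 0.5349 -0.1381  0.1134] yaw -8.14 z [ 1.e-04 -1.e-04 -1.e+00] F [0.69 2.94 3.47] M [ 0.586 -0.141  0.076] open 15.9
turned 64.57 Mz 0.1625 +- 0.0115 e7 -0.163 +- 0.0 Ftool [ 2.52 -0.11 -2.95]
side pred seat,+5mm [[405.8, 155.1], [404.1, 156.3]] [([390, 148, 27, 26, 539], [403.25, 160.03])]
top pred seat,+5mm [[328.7, 301.9], [326.0, 300.0]] [([313, 285, 31, 31, 755], [328.21, 299.73])]
```

View pics/sc_a.png

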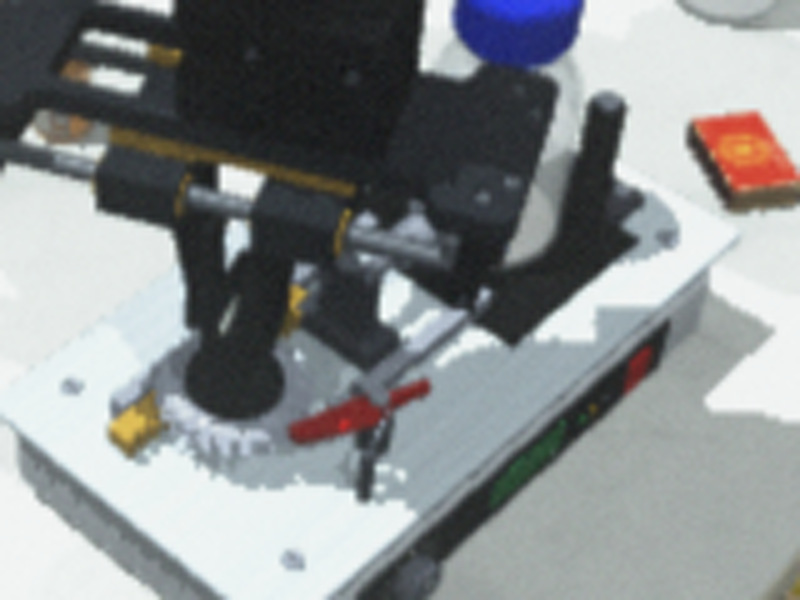

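The bottle is near its seated position in the top view: cap at (328.2, 299.7), seated prediction (328.7, 301.9). Torque is 0.15–0.16 N m, and it was about 0 at 49.5°. With the 13 mm minimum gap, contact came at about 0.87–0.93 rad. So tooth 4 (1.047 rad) is the first caught under pressure, and one more click is tooth 5.

Call:
arm_command --deltas '[[[0,0,0],[0.6,0,0],12],[[0,0,3],[0,0,0],12],[[0,0,4],[0,0,0],12],[[0,0,4],[0,0,0],12],[[0,0,3],[0,0,0],12],[[0,0,1],[0,0,0],12],[[0,0,0],[0,0,0],12],[[0,0,0],[0,0,0],12]]'

```text
time_s: 18.75
ee_pos: [0.5351, -0.1381, 0.1134]
tcp_rot: [0.0, 0.835, 0.551, 0.0]
ft_force: [3.1, -1.5, 1.4]
opening: 0.18
```

```bash
python3 m.py 14; python3 cap.py b
```

```text
t 19.45 pos [ 0.5351 -0.138   0.1134] yaw -23.16 z [ 5.e-04 -6.e-04 -1.e+00] F [ 3.72 -4.1   1.45] M [-0.884 -0.888  0.283] open 15.8
turned 79.58 Mz 0.2941 +- 0.0079 e7 -0.2803 +- 0.002 Ftool [-1.82  4.35 -1.25]
side pred seat,+5mm [[405.8, 155.1], [404.1, 156.3]] [([391, 148, 26, 25, 533], [403.34, 160.08])]
top pred seat,+5mm [[328.7, 301.9], [326.0, 300.0]] [([313, 285, 31, 31, 752], [328.29, 299.84])]
```

Torque rose by another 0.13 N m for this tooth and the cap moved less than 0.1 px, so the bottle was already seated at tooth 4. I'll ease back onto the pawl to check that it holds.

Call:
arm_command --deltas '[[[0,0,-1],[-0.4,1,0],12],[[0,0,-1],[0,0,0],12],[[0,0,-1],[0,0,0],12],[[0,0,-1],[0,0,0],12],[[0,0,-0.6],[0,0,0],12],[[0,0,0],[0,0,0],12],[[0,0,0],[0,0,0],12],[[0,0,0],[0,0,0],12]]'

```text
time_s: 20.55
ee_pos: [0.5351, -0.138, 0.1134]
tcp_rot: [-0.0, 0.812, 0.584, -0.0]
ft_force: [-1.2, -0.8, 5.4]
opening: 0.181
```

```bash
python3 m.py 8
```

```text
t 20.95 pos [ 0.5351 -0.138   0.1134] yaw -18.5 z [-1.4e-03  2.0e-04 -1.0e+00] F [-1.01 -0.35  5.3 ] M [-0.324  0.194  0.261] open 15.9
turned 74.93 Mz 0.2263 +- 0.0127 e7 -0.2125 +- 0.0 Ftool [-1.68 -0.73 -5.09]
```

At 74.9° the load is still on the gripper, about at the tooth edge. I'll back off 2° more to see whether the pawl takes it.

Call:
arm_command --deltas '[[[0,0,-0.5],[0,0,0],12],[[0,0,-0.5],[0,0,0],12],[[0,0,-0.5],[0,0,0],12],[[0,0,-0.5],[0,0,0],12],[[0,0,0],[0,0,0],12],[[0,0,0],[0,0,0],12],[[0,0,0],[0,0,0],12],[[0,0,0],[0,0,0],12]]'

```text
time_s: 21.95
ee_pos: [0.5352, -0.138, 0.1134]
tcp_rot: [-0.001, 0.801, 0.598, -0.0]
ft_force: [-0.5, -0.7, 5.1]
opening: 0.175
```

```bash
python3 m.py 8
```

```text
t 22.35 pos [ 0.5352 -0.138   0.1134] yaw -16.52 z [-1.2e-03  5.0e-04 -1.0e+00] F [-1.31 -0.3   5.51] M [-0.244  0.104 -0.077] open 15.9
turned 72.95 Mz -0.0676 +- 0.0115 e7 0.0541 +- 0.0 Ftool [-1.04 -0.51 -5.37]
```

The torque collapsed from 0.21 to −0.07 N m, so the pawl holds at tooth 5. I'm letting go and rising.

Call:
arm_command --deltas '[[[0,0,0.5],[0,0,0],12],[[0,0,0],[0,0,0],20],[[0,0,0],[0,0,0],30],[[0,0,0],[0,0,0],40],[[0,0,0],[0,0,0],44],[[0,0,0],[0,0,0],44],[[0,0,0],[0,0,-5],44],[[0,0,0],[0,0,-15],44]]'

```text
time_s: 23.35
ee_pos: [0.5353, -0.1382, 0.1336]
tcp_rot: [-0.0, 0.804, 0.595, -0.0]
ft_force: [0.8, 0.5, 0.2]
opening: 0.502
```

Call:
arm_command --deltas '[[[0,0,0],[0,0,-20],44],[[0,0,0],[0,0,-25],44],[[0,0,0],[0,0,-25],44],[[0,0,0],[0,0,-25],44],[[0,0,0],[0,0,-25],44],[[0,0,0],[0,0,-20],44],[[0,0,0],[0,0,-10],44],[[0,0,0],[0,0,0],44]]'

```text
time_s: 24.35
ee_pos: [0.536, -0.1383, 0.2841]
tcp_rot: [0.001, 0.804, 0.595, 0.0]
ft_force: [0.7, -0.6, -0.2]
opening: 0.503
```

```bash
python3 -c "
from h import *
todo(None)"; python3 cap.py c
```

```text
t 24.35 pos [ 0.536  -0.1383  0.2841] yaw -17.04 z [ 1.3e-03 -4.0e-04 -1.0e+00] F [ 0.66 -0.56 -0.21] M [-0.013 -0.033 -0.028] open 43.8
side pred seat,+5mm [[405.8, 155.1], [404.1, 156.3]] [([391, 148, 26, 25, 537], [403.27, 160.0])]
top pred seat,+5mm [[328.7, 301.9], [326.0, 300.0]] [([313, 285, 31, 31, 758], [328.28, 299.88])]
```

View pics/sc_c.png

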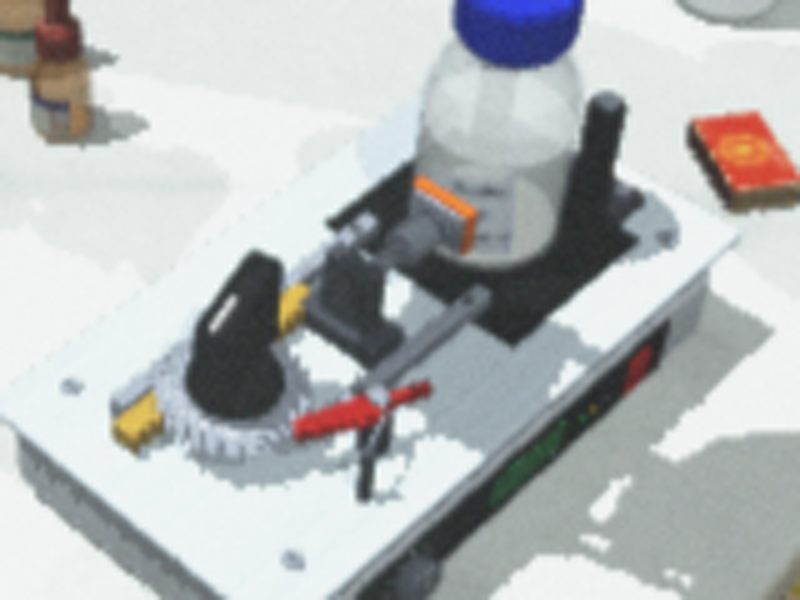

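The picture shows the bottle upright against the posts at (600,170), the orange pad pressed on it at (445,213), the pawl in the wheel at (300,428), and the knob free.

```bash
python3 -c "
from workcell import *
print(job_done())"
```

```text
the job is handed in; nothing more can be done
None
```

The bottle is standing upright on the shaker platform, pressed against both posts, and the clamp is latched at tooth 5. I let go of both bottle and knob, and handed the job in at about 24.5 s. I never moved near the other glassware, but I did not check its position separately at the end.

- **Choosing the tooth:** knob torque was about 0 at 49.5°, about 0.15 N m at 64.5° and about 0.29 N m at 79.6°. With the stated 13 mm minimum gap, that puts first pressing between teeth 3 and 4. Tooth 4 was therefore the first to catch under pressure, and tooth 5 was the one extra click. The tooth 5 torque alone extrapolates to slightly earlier contact, about 0.82–0.84 rad, but still after tooth 3 (0.785 rad).
- **Pawl check:** backing the knob off from 74.9° to 73.0° dropped the torque from 0.21 to −0.07 N m, so the pawl was holding the load. At 74.9° the gripper was still carrying the load, so my knob angle may be off by a degree or so. That is far less than the 15° between teeth.
- **Final checks:** the cap had moved less than 0.2 px since tooth 4, and the last picture shows the pad pressed on the bottle and the knob free. Seen from above, the cap sat within about 2 px (roughly 4 mm) of where I predicted a seated bottle would be. In the side view it was about 5 px off. Part of both gaps comes from the cap's side being counted in its outline.

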